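# Put the leather tools away in the bench drawer

### The job

The leather tools need putting away, but a jar and a maul are in the way of the low chest's drawer: first stand both of them upright on the cork mat, then pull the drawer well open, lay every wooden-handled tool that is lying loose on the bench inside it, and push the drawer fully shut. Do not knock the jar or the maul over, leave them on the mat, and leave everything else on the bench where it is.

Things in the scene. Friction and masses are not known exactly. Their poses are not given: they have to be found in the camera images.
- chest_front (a point): low dark wooden chest with one drawer, 260 deep (x), 300 wide (y), 100 high, fixed to the bench. This point: middle of the lower edge of its front (the shut drawer's face), on the bench; x runs back into the chest, y to its left, z up. The only thing on top is a tray of stamps on the rear half (x from 140 to 240, 35 high).
- chest_drawer0 (a joint): how far the drawer is pulled out towards the chest's -x, in m: 0 shut, 0.181 fully out; slides with light friction (a few N) and stays where it is left
- drawer_handle (a point): middle of the drawer's brass bar handle, moving with the drawer: horizontal bar along the chest's y, 120 long, 11 thick, its middle line 45 out from the drawer front (39 clear behind it), 62 above the bench; axes as the chest's
- drawer_floor (a point): point on the middle line of the drawer's inner floor, 67 behind its inner front wall, moving with the drawer, 22 above the bench; axes as the chest's. Inside the drawer: x from -67 to +147, y from -129 to +129, walls 56 high above this floor. Fully out, x from -67 to +106 is uncovered; the rest stays under the chest's top.
- mat: cork mat fixed on the bench to the robot's left of the chest, 200 (x) by 140 (y), 5 thick. Origin: centre of its underside
- jar: closed amber glass jar with a black lid, 62 across, straight sides up to 80, 110 high, standing in front of the drawer. Origin: centre of its underside, z up its axis; about 0.35 kg
- maul: round maul standing on its head in front of the drawer: white head 64 across and 70 high, above it a round dark wooden handle, 26 to 28 across, up to 180. Origin: centre of the head's underside, z up the handle; about 0.5 kg
- iron: hand tool lying flat on the bench (may be absent: then None). Plain light wooden handle, 80 long, 24 wide, 20 thick, brass ferrule, with a steel fork 28 wide at the end. Origin: centre of the handle's underside (also nearly the balance point); x runs along the tool, towards the tip; z up, out of its flat top. Handle spans x -40 to +40, the whole tool -40 to about +85.
- beveler: hand tool lying flat on the bench (may be absent: then None). Plain light wooden handle, 80 long, 24 wide, 20 thick, brass ferrule, with a thin dark steel shank and a small tip. Origin: centre of the handle's underside (also nearly the balance point); x runs along the tool, towards the tip; z up, out of its flat top. Handle spans x -40 to +40, the whole tool -40 to about +85.
- creaser: hand tool lying flat on the bench (may be absent: then None). Plain light wooden handle, 80 long, 24 wide, 20 thick, brass ferrule, with a flat steel blade 22 wide. Origin: centre of the handle's underside (also nearly the balance point); x runs along the tool, towards the tip; z up, out of its flat top. Handle spans x -40 to +40, the whole tool -40 to about +85.
- awl: hand tool lying flat on the bench (may be absent: then None). Plain light wooden handle, 80 long, 24 wide, 20 thick, brass ferrule, with a tapering steel needle. Origin: centre of the handle's underside (also nearly the balance point); x runs along the tool, towards the tip; z up, out of its flat top. Handle spans x -40 to +40, the whole tool -40 to about +85.
- spool1: bystander: flanged wooden thread spool, 66 across, 48 high, standing right of the chest. Origin: centre of its underside
- spool2: bystander: thread spool like the other, left of the chest
- cork_block: bystander: cork sanding block, 70 by 110 by 35. Origin: centre of its underside
- weight: bystander: brass weight, 56 across, 63 high with its knob. Origin: centre of its underside
- finish_can: bystander: red can, 80 across, 100 high. Origin: centre of its underside
Not all that is in view belongs to the job. Of the things shaped like the mat, the cork one is meant. What is shaped like the creaser but orange is not meant.

How it is judged (in metres and radians):
On the way, in this order (a step that is already met when the one before it is completed fails the run):
1. the jar and the maul both stand upright on the cork mat (x of jar in the frame of mat between -0.098 and 0.098 m and y of jar in the frame of mat between -0.068 and 0.068 m and z of jar in the frame of mat between 0 and 0.012 m and angle between each of jar, maul's own z axis and vertical below 0.12 rad and x of maul in the frame of mat between -0.098 and 0.098 m and y of maul in the frame of mat between -0.068 and 0.068 m and z of maul in the frame of mat between 0 and 0.012 m), for 0.2 s.
2. the drawer is pulled open by more than 120 mm (value of joint chest_drawer0 above 0.12 m), for 0.2 s.
3. every tool present lies inside the open drawer (x of iron in the frame of drawer_floor between -0.068 and 0.148 m and y of iron in the frame of drawer_floor between -0.129 and 0.129 m and z of iron in the frame of drawer_floor between -0.01 and 0.05 m and x of beveler in the frame of drawer_floor between -0.068 and 0.148 m and y of beveler in the frame of drawer_floor between -0.129 and 0.129 m and z of beveler in the frame of drawer_floor between -0.01 and 0.05 m and x of creaser in the frame of drawer_floor between -0.068 and 0.148 m and y of creaser in the frame of drawer_floor between -0.129 and 0.129 m and z of creaser in the frame of drawer_floor between -0.01 and 0.05 m and x of awl in the frame of drawer_floor between -0.068 and 0.148 m and y of awl in the frame of drawer_floor between -0.129 and 0.129 m and z of awl in the frame of drawer_floor between -0.01 and 0.05 m and value of joint chest_drawer0 above 0.08 m), for 0.2 s.
At the end, for the whole second after the job is handed in: The drawer is shut (within 6 mm), every tool that was present is inside it, and the jar and the maul stand upright (within 0.12 rad) with the middle of their base on the cork mat (all of step 1 and value of joint chest_drawer0 below 0.006 m and x of iron in the frame of drawer_floor between -0.068 and 0.148 m and y of iron in the frame of drawer_floor between -0.129 and 0.129 m and z of iron in the frame of drawer_floor between -0.01 and 0.05 m and x of beveler in the frame of drawer_floor between -0.068 and 0.148 m and y of beveler in the frame of drawer_floor between -0.129 and 0.129 m and z of beveler in the frame of drawer_floor between -0.01 and 0.05 m and x of creaser in the frame of drawer_floor between -0.068 and 0.148 m and y of creaser in the frame of drawer_floor between -0.129 and 0.129 m and z of creaser in the frame of drawer_floor between -0.01 and 0.05 m and x of awl in the frame of drawer_floor between -0.068 and 0.148 m and y of awl in the frame of drawer_floor between -0.129 and 0.129 m and z of awl in the frame of drawer_floor between -0.01 and 0.05 m); the robot touches nothing.
It fails at once if the jar or the maul is knocked over (angle between any of jar, maul's own z axis and vertical above 0.7 rad).
It fails at once if a bystander (spools, cork block, brass weight, can) is moved more than 50 mm (distance of any of spool1, spool2, cork_block, weight, box_rivets, finish_can from where it was at the start of the episode above 0.05 m).
Of iron, beveler, creaser, awl only 2 to 4 are there at a start; the rules pass over those that are not, and their reading is None.
At some moment in a run one of iron, beveler, creaser, awl may be knocked a few centimetres aside while the robot is not near it.
It also fails if it takes over 210 s, if anything falls off the work surface, if the arm or the gripper's body presses on something with over 40 N, if the wrist force passes 120 N, or if a joint passes its speed limit or range.

### The arm

A 6-joint arm with a two-finger parallel gripper is mounted at the origin on the work surface. World frame = base frame: x ahead of the robot, y to its left, z up, the work surface at z = 0. Lengths are in m, angles in degrees, forces in N, time in s.
With the tool pointing down it reaches from about 0.3 to 0.85 m from the base axis. Payload 4.2 kg.
Tool frame: the origin (TCP) lies at the very end of the fingers, on their centre line; the grasp point (between the pads) lies 19 mm behind it (manip.grasp_offset is the distance from the TCP to the grasp point, in m); z points along the fingers, y is the line along which they close (so a half turn about z gives the same grasp; the last joint's range is limited). The gripper opens to 91 mm and grips with 3 to 60 N. Pads are 32 mm wide; open, the fingers measure 118 mm over their backs; the gripper's body (76 mm by 178 mm) begins 60 mm behind the grasp point.
Start: joints at [-73.797, 18.312, 89.639, -0, 72.044, -1.146], TCP at [0.171, -0.549, 0.214] pointing down, gripper open.
Joint ranges: [-177.97, 177.97], [-48.28, 115.42], [12.27, 149.76], [-77.06, 257.06], [2.81, 150.46], [-146.56, 146.56]. Speed limits (degrees/s): [147.25, 147.25, 180, 180, 180, 180].

### API

Orientations are given as a 3x3 rotation matrix whose columns are the frame's x, y, z axes.
In Python, from rig import manip, sensors, imaging, search_frame, spot_point gives the robot as it stands. Calls block until the motion is done:
- manip.reach(position, orientation): joint-space move of the TCP to a pose.
- manip.move_linear(position, speed=0.15, orientation=None, contact_N=None): straight line of the TCP; orientation=None keeps the orientation; speed is the mean speed in m/s. With contact_N (N) it stops when the force on the tool has changed by that much, and returns True; else False.
- manip.movej(angles): joint-space move.
- manip.command_gripper(opening, force=None): opening from 0.0 (shut) to 1.0 (fully open); force is the grip in N (None keeps the last); returns when the fingers have stopped.
- manip.dwell(seconds).
- manip.ik(position, orientation): joint angles nearest the present ones, or None.
- sensors.read_state(): the state.
- imaging.camera(name): name is "scene" or "top"; returns a dict with "color" (384x512x3 uint8, blue, green, red), "K" (3x3 intrinsics, pixels), "T" (4x4, takes a point from camera to world coordinates). Camera axes: x right, y up, looking along -z (the intrinsics and any distortion apply to the point x, -y, -z); pixel columns grow to the right and rows downward; lengths in m; the calibration is good to about 2 mm. A picture is of the moment at which its call begins. There is no depth.
A pose or a line that the arm cannot do raises manip.MotionError and nothing moves.
- manip.finish_job(): hands the job in; it is judged then, once.
Trained networks look in the newest picture that a camera, given by its name, has taken for a name from the list of things; names that differ only in an ending like _2 or _b are one class to them, and where a whole thing is asked for, a point or a joint stands for the part that bears it (a point fixed in the world has none). Each returns a list of dicts, best first, with "confidence" (0 to 1); they miss things now and then, are a little off and sometimes report something else, mostly with a low value. They report only what shows in the picture. A call takes as long as a camera call. They do not tell look-alikes from the thing itself.
- search_frame(thing, camera): "at" ([column, row] in pixels, amid what is visible of it).
- spot_point(thing, camera): "at" ([column, row] in pixels: a listed point, or the origin of a listed thing).
The state is a dict: "time": time; "q": joint angles; "joint_vel": joint speeds; "joint_efforts": joint torques, N m; "ee_pos": TCP position; "ee_rot": TCP orientation; "force": force on the tool from outside, world axes, zero at the start; "ft_torque": the same for the moment, N m; "finger_gap": opening from 0.0 (shut) to 1.0 (fully open); "gripper_force": force on a finger pad.
Only numpy, scipy, OpenCV 4.12 (cv2) and the standard library are available. Lean on these libraries where they do the work, as an engineer would, in place of code of your own. Each camera call takes 0.05 s, during which the arm holds its last target. There are 200 camera calls.

## Working session

There is one attempt and no reset: what is moved stays moved. The work goes in short steps, each a Python script; the robot and the scene stay as the last script left them, time stands still between calls to the robot, and variables do not carry over. Pictures are saved under pics/ and viewed, at most 14 in all, crops included, and the job is handed in when it is done.

```bash
mkdir -p pics; ls; python3 - <<'E'
from rig import manip,sensors,imaging,search_frame,spot_point
import cv2,numpy as np
for c in ("scene","top"):
    d=imaging.camera(c); cv2.imwrite(f"pics/{c}0.png",cv2.resize(d["color"],None,fx=1.5,fy=1.5))
    print(c,d["K"].tolist(),np.round(d["T"],4).tolist(),[k for k in d])
    for t in "chest_front drawer_handle mat jar maul iron beveler creaser awl spool1 cork_block weight finish_can".split():
        print(t,[(np.round(r["at"]).tolist(),round(r["confidence"],2)) for r in spot_point(t,c)][:4])
E
```

```text
pics
scene [[458.04635455340576, 0.0, 256.5396963319349], [0.0, 458.04635455340576, 189.43648943399964], [0.0, 0.0, 1.0]] [[0.8871, -0.3925, 0.2429, 0.9811], [0.4616, 0.7566, -0.4632, -0.7827], [-0.002, 0.523, 0.8523, 1.5888], [0.0, 0.0, 0.0, 1.0]] ['color', 'K', 'T']
chest_front []
drawer_handle []
mat [([306.0, 102.0], 0.64), ([288.0, 134.0], 0.62), ([254.0, 195.0], 0.3)]
jar [([275.0, 169.0], 0.87), ([317.0, 145.0], 0.37)]
maul [([253.0, 196.0], 0.73)]
iron [([196.0, 270.0], 0.63)]
beveler [([218.0, 286.0], 0.54)]
creaser [([160.0, 262.0], 0.68), ([246.0, 246.0], 0.67)]
awl [([220.0, 235.0], 0.5), ([281.0, 182.0], 0.24)]
spool1 [([277.0, 264.0], 0.84), ([320.0, 145.0], 0.53)]
cork_block [([176.0, 230.0], 0.79), ([218.0, 284.0], 0.23)]
weight [([185.0, 322.0], 0.69)]
finish_can [([253.0, 108.0], 0.65)]
top [[361.4729911171023, 0.0, 253.99859119729595], [0.0, 361.4729911171023, 197.03026185510407], [0.0, 0.0, 1.0]] [[0.0259, 0.9927, -0.1179, 0.4114], [-0.9997, 0.0259, -0.0018, 0.0362], [0.0013, 0.118, 0.993, 1.2638], [0.0, 0.0, 0.0, 1.0]] ['color', 'K', 'T']
chest_front [([233.0, 167.0], 0.7)]
drawer_handle [([233.0, 179.0], 0.94)]
mat [([154.0, 210.0], 0.79), ([200.0, 282.0], 0.77), ([87.0, 206.0], 0.7)]
jar [([208.0, 200.0], 0.89), ([317.0, 146.0], 0.31), ([151.0, 161.0], 0.23)]
maul [([253.0, 204.0], 0.86)]
iron [([362.0, 220.0], 0.61)]
beveler [([251.0, 204.0], 0.72), ([362.0, 194.0], 0.5)]
creaser [([312.0, 188.0], 0.75), ([366.0, 256.0], 0.66), ([229.0, 180.0], 0.34)]
awl [([310.0, 216.0], 0.61), ([362.0, 195.0], 0.33)]
spool1 [([317.0, 151.0], 0.7), ([154.0, 162.0], 0.69)]
cork_block [([327.0, 262.0], 0.79), ([207.0, 203.0], 0.2)]
weight [([413.0, 206.0], 0.51), ([234.0, 164.0], 0.36)]
finish_can [([251.0, 205.0], 0.19)]
```

View pics/scene0.png

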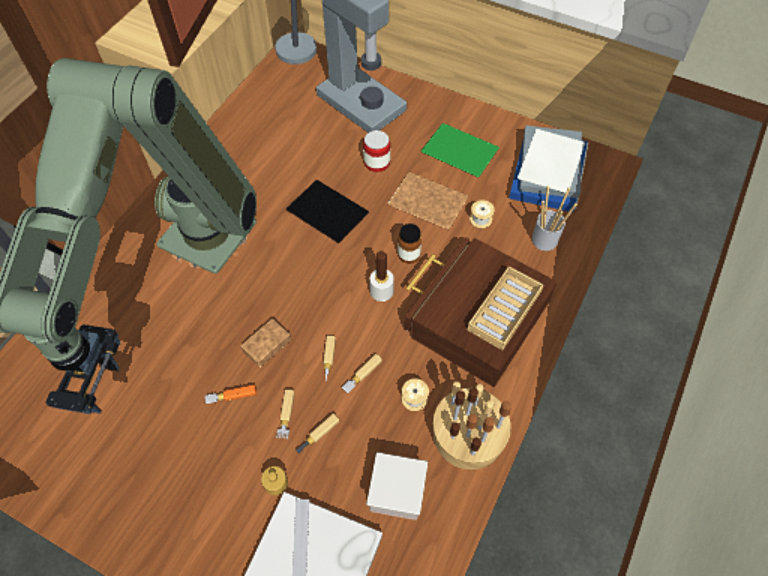

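View pics/top0.png

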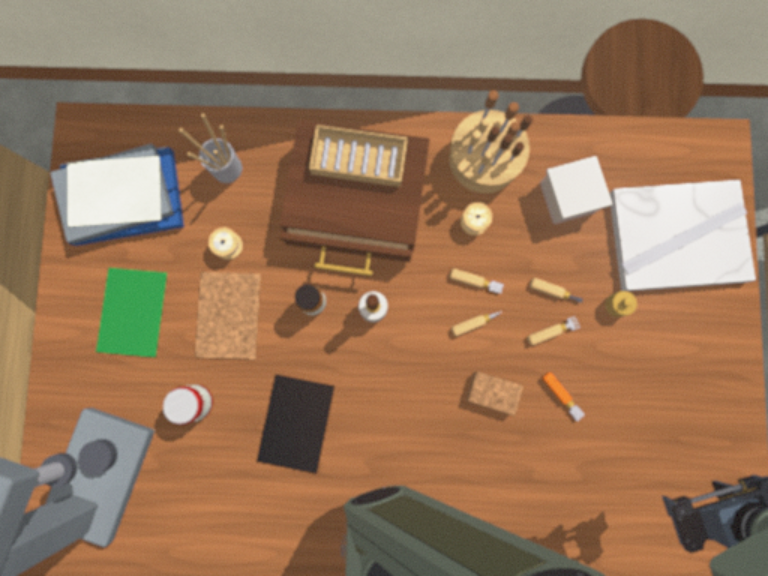

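The top picture (1.5x pixels) shows the chest with its handle at (344,262), the jar at (310,298) and the maul at (373,306). Four light-handled tools are lying loose:
- creaser (475,281)
- beveler (555,291)
- awl (475,325)
- iron (552,332)

Look-alikes, as top-picture pixels at 1.5x:
- **Mats:** cork (228,315) is the one I want. Green (132,312) and black (296,424) are not.
- **Creaser:** light wood (475,281) is the one I want. Orange (563,395) is not.
- **Other wooden-handled tools:** those in the round holder (490,150) are not loose.
- **Jar and maul:** only one of each stands at the drawer. The red can (188,405) is not the jar.

```bash
cat > h.py <<'E'
from rig import manip,sensors,imaging,search_frame,spot_point
import cv2,numpy as np
def ray(px,cam):
    K,T=cam["K"],cam["T"]
    u=np.linalg.inv(K)@[px[0],px[1],1]
    return T[:3,3],T[:3,:3]@np.array([u[0],-u[1],-u[2]])
def at_z(px,cam,z):
    o,d=ray(px,cam); return (o+d*(z-o[2])/d[2])[:2]
def proj(p,cam):
    c=cam["T"][:3,:3].T@(np.asarray(p)-cam["T"][:3,3]); v=cam["K"]@[c[0],-c[1],-c[2]]
    return v[:2]/v[2]
def down(yaw):  # tool down, closing axis (tool y) at angle yaw (rad) in the world
    y=np.array([np.cos(yaw),np.sin(yaw),0]); z=np.array([0,0,-1.])
    return np.column_stack([np.cross(y,z),y,z])
def handles(cam):
    """light wooden tool handles: centre (world xy), axis angle mod pi, length, width"""
    hsv=cv2.cvtColor(cam["color"],cv2.COLOR_BGR2HSV)
    m=cv2.inRange(hsv,(14,60,170),(28,190,255))
    out=[]
    for c in cv2.findContours(m,cv2.RETR_EXTERNAL,cv2.CHAIN_APPROX_NONE)[0]:
        if cv2.contourArea(c)<60: continue
        w=np.array([at_z(p[0],cam,0.018) for p in c],np.float32)
        ctr,(a,b),_=cv2.minAreaRect(w)
        bx=cv2.boxPoints((ctr,(a,b),_)); e=bx[1]-bx[0],bx[2]-bx[1]
        e=max(e,key=np.linalg.norm)
        if .06<max(a,b)<.11 and .012<min(a,b)<.04:
            out.append((np.array(ctr),np.arctan2(e[1],e[0])%np.pi,max(a,b),min(a,b)))
    return out
E
python3 - <<'E'
from h import *
d={}
for c in ("scene","top"):
    cam=d[c]=imaging.camera(c)
    print(c)
    for h in handles(cam): print(' h',h[0].round(3),np.degrees(h[1]).round(1),round(h[2],3),round(h[3],3),proj([*h[0],.018],cam).round())
    for t,z in dict(chest_front=0,drawer_handle=.062,mat=0,jar=0,maul=0,iron=0,beveler=0,creaser=0,awl=0,spool1=0).items():
        print(t,[(at_z(r["at"],cam,z).round(3).tolist(),round(r["confidence"],2)) for r in spot_point(t,c)][:4])
t=d["top"]
# cork mat: corners by colour
cv2.imwrite("pics/crop_tools.png",cv2.resize(t["color"][160:290,120:400],None,fx=2.85,fy=2.85,interpolation=cv2.INTER_CUBIC))
# handle bar
hsv=cv2.cvtColor(t["color"],cv2.COLOR_BGR2HSV)
print(hsv[210,154],hsv[187,317],hsv[178,230])
b=cv2.inRange(hsv,(15,120,120),(30,255,255))[160:192,195:265]
p=cv2.findNonZero(b); 
w=np.array([at_z(q[0]+[195,160],t,.062) for q in p],np.float32); print("bar",cv2.minAreaRect(w),len(p))
E
```

```text
scene
 h [ 0.588 -0.356] 72.2 0.088 0.026 [215. 286.]
 h [ 0.483 -0.349] 113.0 0.092 0.022 [191. 272.]
 h [ 0.605 -0.169] 75.3 0.091 0.025 [244. 245.]
 h [ 0.499 -0.172] 114.0 0.089 0.022 [219. 234.]
chest_front [([0.496, 0.403], 0.5)]
drawer_handle [([0.617, 0.102], 0.77), ([0.759, -0.206], 0.69)]
mat [([0.249, 0.24], 0.8), ([0.508, 0.612], 0.77), ([0.505, 0.396], 0.64)]
jar [([0.503, 0.391], 0.66), ([0.538, 0.203], 0.64)]
maul [([0.533, 0.062], 0.72)]
iron [([0.484, -0.338], 0.5)]
beveler [([0.587, -0.346], 0.58)]
creaser [([0.619, -0.155], 0.76), ([0.34, -0.376], 0.6), ([0.605, 0.154], 0.56)]
awl [([0.49, -0.167], 0.42)]
spool1 [([0.752, -0.182], 0.8), ([0.675, 0.403], 0.48), ([0.529, 0.057], 0.47)]
top
 h [ 0.483 -0.346] 113.0 0.088 0.029 [365. 222.]
 h [ 0.501 -0.17 ] 111.0 0.091 0.029 [314. 215.]
 h [ 0.589 -0.354] 71.1 0.093 0.025 [367. 192.]
 h [ 0.608 -0.166] 74.5 0.092 0.025 [313. 185.]
chest_front [([0.67, 0.116], 0.7)]
drawer_handle [([0.612, 0.122], 0.64)]
mat [([0.516, 0.394], 0.86), ([0.508, 0.617], 0.75), ([0.348, -0.221], 0.7), ([0.264, 0.215], 0.55)]
jar [([0.541, 0.193], 0.57), ([0.669, 0.12], 0.21)]
maul [([0.534, 0.048], 0.68)]
iron [([0.474, -0.336], 0.62)]
beveler [([0.578, -0.351], 0.5), ([0.545, 0.201], 0.48)]
creaser [([0.605, -0.159], 0.58), ([0.352, -0.348], 0.56), ([0.306, 0.454], 0.28)]
awl [([0.487, -0.173], 0.46)]
spool1 [([0.744, -0.17], 0.89), ([0.68, 0.412], 0.66)]
[ 14 121 204] [ 20 104 234] [ 20 147 189]
bar ((0.6298118829727173, 0.12255696952342987), (0.13024462759494781, 0.0490410290658474), 83.51988983154297) 257
```

View pics/crop_tools.png

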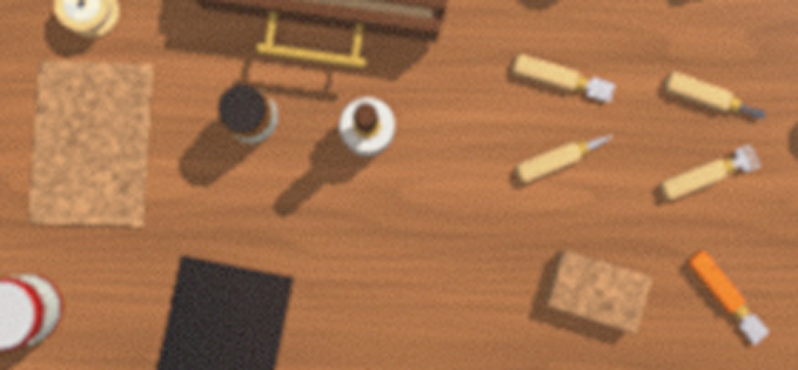

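The crop confirms the choices: a light-handled creaser at (545,72), with the orange one apart at (725,295), and the cork mat at (92,145). I'll refine the chest, jar and maul fixes from crop pixels, then move the jar.

```bash
cat > geo.py <<'E'
from h import *
def geo(cam):
    f=lambda p,z: at_z(np.array(p)/2.85+[120,160]-.0,cam,z)
    a,b=f((258,47),.062),f((365,63),.062)
    d=a-b; yaw=np.arctan2(d[1],d[0])-np.pi/2
    m=[f(p,.005) for p in ((38,63),(153,64),(144,227),(30,222))]
    return dict(bar=(a+b)/2,barlen=np.linalg.norm(d),yaw=yaw,jar=f((244,107),.11),maul_top=f((366,116),.18),maul_head=f((368,126),.07),
      mat=np.mean(m,0),matL=m[0]-m[3],matR=m[1]-m[2])
E
python3 - <<'E'
from geo import *
cam=imaging.camera("top")
for k,v in geo(cam).items(): print(k,np.round(v,3))
# jar -> mat
J=np.array([.540,.198]); g=geo(cam); J=(J+g["jar"])/2; print("J",J)
R=down(np.pi/2)
for yw in (np.pi/2,-np.pi/2): print(manip.ik([*J,.2],down(yw)))
E
```

```text
bar [0.612 0.123]
barlen 0.128
yaw -0.124
jar [0.543 0.194]
maul_top [0.529 0.055]
maul_head [0.529 0.054]
mat [0.505 0.393]
matL [0.195 0.003]
matR [ 0.2 -0. ]
J [0.54134892 0.19584133]
[ 1.87437437e+01  1.88891507e+01  9.08517017e+01 -2.54444375e-14
  7.02591477e+01 -7.12562563e+01]
[ 1.87437437e+01  1.88891507e+01  9.08517017e+01 -2.54444375e-14
  7.02591477e+01  1.08743744e+02]
```

```bash
cat >> h.py <<'E'
def st(): 
    s=sensors.read_state(); print("t",round(s["time"],1),"pos",np.round(s["ee_pos"],3),"gap",round(s["finger_gap"],3),"gf",round(s["gripper_force"],1),"F",np.round(s["force"],1)); return s
def pickplace(p,q,R1,R2,zg,zlift,zplace,open1=1.0,open2=1.0,force=25,zhi=.25):
    manip.command_gripper(open1)
    manip.reach([*p,zhi],R1)
    manip.move_linear([*p,zg],.12)
    manip.command_gripper(0,force); st()
    manip.move_linear([*p,zlift],.1)
    manip.move_linear([*q,zlift],.15,R2); st()
    print("contact",manip.move_linear([*q,zplace],.06,contact_N=6))
    manip.command_gripper(open2); st()
    manip.move_linear([*q,zhi],.12)
E
python3 - <<'E'
from h import *
R=down(np.pi/2)
pickplace([.541,.196],[.560,.394],R,R,.045,.13,.050,force=25,zhi=.25)
pickplace([.531,.055],[.460,.394],R,R,.113,.20,.118,open1=.7,open2=.7,force=30,zhi=.29)
manip.movej([-73.797,18.312,89.639,0,72.044,-1.146])
for c in("top","scene"):
    d=imaging.camera(c)
    for t in("jar","maul"): print(c,t,[(at_z(r["at"],d,.005).round(3).tolist(),round(r["confidence"],2)) for r in spot_point(t,c)][:2])
    cv2.imwrite(f"pics/{c}1.png",cv2.resize(d["color"],None,fx=1.5,fy=1.5))
st()
E
```

```text
t 8.1 pos [0.541 0.197 0.045] gap 0.674 gf 25.0 F [0.5 3.3 1.6]
t 10.6 pos [0.56  0.393 0.13 ] gap 0.675 gf 25.0 F [ 0.5  1.1 -3.1]
contact False
t 12.7 pos [0.56  0.394 0.05 ] gap 1.0 gf 0.0 F [0.1 0.2 0.9]
t 18.7 pos [0.531 0.055 0.113] gap 0.3 gf 30.0 F [ 0.1  1.  -1. ]
t 22.1 pos [0.46  0.393 0.2  ] gap 0.299 gf 30.0 F [ 0.5 -0.5 -5. ]
contact False
t 24.4 pos [0.46  0.394 0.118] gap 0.7 gf 0.0 F [ 1.1 -0.1 -0.6]
top jar [([0.562, 0.399], 0.75)]
top maul [([0.46, 0.385], 0.6)]
scene jar [([0.573, 0.407], 0.76)]
scene maul [([0.462, 0.391], 0.58)]
t 29.7 pos [ 0.172 -0.549  0.214] gap 0.698 gf 0.0 F [ 0.2 -0.3  0.4]
```

View pics/top1.png

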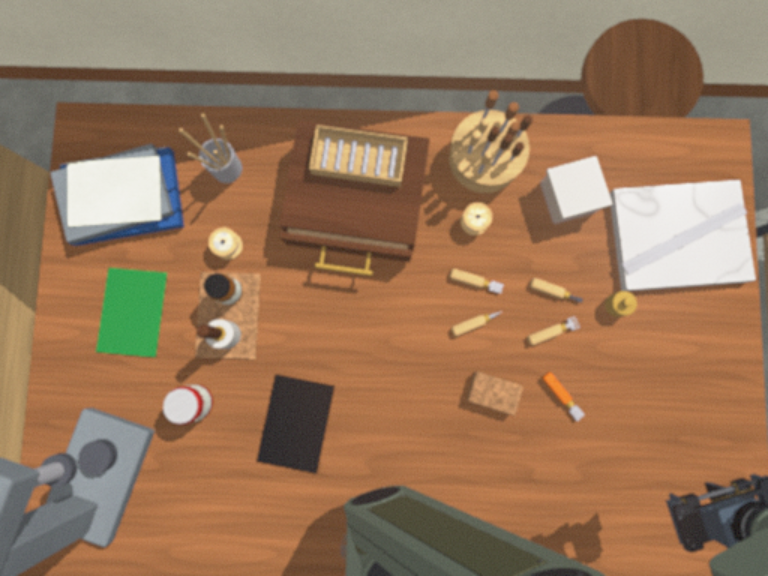

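Both stand on the cork mat, the jar at (222,290) and the maul at (222,335), and the tools haven't moved. Next is the drawer.

```bash
python3 - <<'E'
from h import *
yaw=-.124; ex=np.array([np.cos(yaw),np.sin(yaw)]); b=np.array([.612,.123]); R=down(yaw)
# choose the closing-axis sense with the smaller last-joint angle
R=min((down(yaw),down(yaw+np.pi)),key=lambda r:abs(manip.ik([*b,.2],r)[5]))
manip.command_gripper(.5,20)
manip.reach([*b,.2],R); print(manip.move_linear([*b,.043],.1,contact_N=15))
manip.command_gripper(0,20); s=st()
e=b-.172*ex
print(manip.move_linear([*e,.043],.08,contact_N=40)); s=st()
manip.command_gripper(.5); manip.move_linear([*s["ee_pos"][:2],.2],.12); 
manip.movej([-73.797,18.312,89.639,0,72.044,-1.146])
d=imaging.camera("top"); cv2.imwrite("pics/top2.png",cv2.resize(d["color"][130:300,120:400],None,fx=2.85,fy=2.85,interpolation=cv2.INTER_CUBIC))
for t,z in (("drawer_handle",.062),("drawer_floor",.022)): print(t,[(at_z(r["at"],d,z).round(3).tolist(),round(r["confidence"],2)) for r in spot_point(t,"top")][:2])
for h in handles(d): print(' h',h[0].round(3),np.degrees(h[1]).round(1))
st()
E
```

```text
Traceback (most recent call last):
TypeError: 'NoneType' object is not subscriptable
```

```bash
cat >> h.py <<'E'
def best(p,yaw):
    c=[(r,manip.ik(p,r)) for r in (down(yaw),down(yaw+np.pi))]
    return min(((r,q) for r,q in c if q is not None),key=lambda t:abs(t[1][5]))[0]
HOME=[-73.797,18.312,89.639,0,72.044,-1.146]
E
python3 - <<'E'
from h import *
yaw=-.124; ex=np.array([np.cos(yaw),np.sin(yaw)]); b=np.array([.612,.123])
R=best([*b,.2],yaw); e=b-.172*ex
print(manip.ik([*b,.2],R).round(), manip.ik([*e,.043],R).round())
manip.command_gripper(.5,20)
manip.reach([*b,.2],R); print(manip.move_linear([*b,.043],.1,contact_N=15))
manip.command_gripper(0,20); s=st()
print(manip.move_linear([*e,.043],.08,contact_N=40)); s=st()
manip.command_gripper(.5); manip.move_linear([*s["ee_pos"][:2],.2],.12); 
manip.movej(HOME)
d=imaging.camera("top"); cv2.imwrite("pics/top2.png",cv2.resize(d["color"][130:300,120:400],None,fx=2.85,fy=2.85,interpolation=cv2.INTER_CUBIC))
for t,z in (("drawer_handle",.062),("drawer_floor",.022)): print(t,[(at_z(r["at"],d,z).round(3).tolist(),round(r["confidence"],2)) for r in spot_point(t,"top")][:2])
for h in handles(d): print(' h',h[0].round(3),np.degrees(h[1]).round(1))
st()
E
```

```text
[10. 23. 84. -0. 73. 17.] [ 17.  19. 117.  -0.  43.  24.]
False
t 35.4 pos [0.612 0.123 0.043] gap 0.115 gf 20.0 F [-0.1  0.   0.5]
False
t 37.7 pos [0.441 0.143 0.043] gap 0.111 gf 20.0 F [ 1.8 -7.6  0.3]
drawer_handle [([0.44, 0.138], 0.82)]
drawer_floor [([0.575, 0.137], 0.9)]
 h [ 0.483 -0.346] 112.2
 h [ 0.501 -0.169] 111.0
 h [ 0.589 -0.355] 71.1
 h [ 0.608 -0.167] 74.1
t 42.6 pos [ 0.172 -0.549  0.214] gap 0.501 gf 0.0 F [-0.8  0.7  0.1]
```

View pics/top2.png

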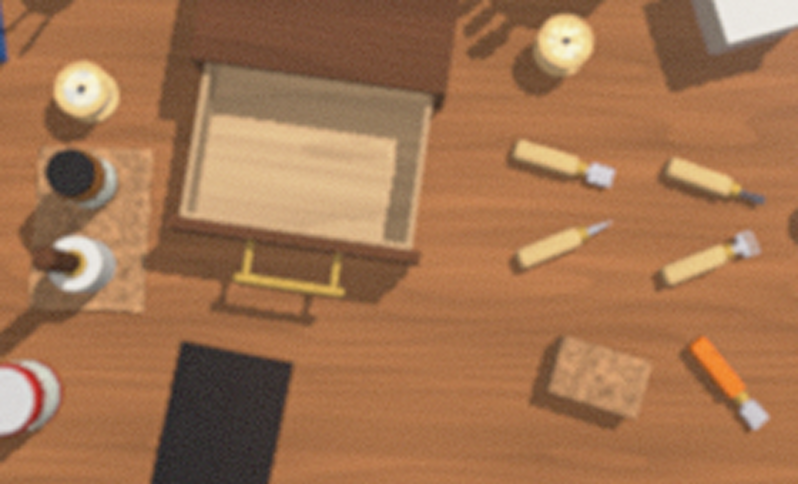

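The drawer is well open: bar at (290,285) in the crop, floor clear and evenly lit. The four tools lie where they were. I'll pick them one at a time, with a fresh picture before each.

```bash
cat > tools.py <<'E'
from h import *
yaw=-.124; ex=np.array([np.cos(yaw),np.sin(yaw)]); ey=np.array([-ex[1],ex[0]])
F=np.array([.441,.143])+.120*ex   # drawer_floor
def loose():
    return sorted((h for h in handles(imaging.camera("top")) if h[0][1]<-.05),key=lambda h:h[0][1])
def store(h,lane,n=2):
    p=h[0]; tip=h[1]-np.pi
    opts=[]
    for k in (0,np.pi):
        R1=down(tip+np.pi/2+k); q1=manip.ik([*p,.2],R1)
        for dy,x in ((yaw,-.02),(yaw+np.pi,.025)):
            D=F+x*ex+lane*ey; R2=down(dy+np.pi/2+k); q2=manip.ik([*D,.03],R2)
            if q1 is not None and q2 is not None: opts.append((np.abs(q2-q1)[5],R1,R2,D))
    _,R1,R2,D=min(opts,key=lambda o:o[0])
    manip.command_gripper(.45,25); manip.reach([*p,.15],R1)
    manip.move_linear([*p,.004],.1,contact_N=12)
    manip.command_gripper(0,25); g=sensors.read_state()["finger_gap"]
    if not .2<g<.33: 
        print("bad grasp"); st(); manip.command_gripper(.45); manip.move_linear([*p,.15],.15); return False
    manip.move_linear([*p,.2],.15); manip.reach([*D,.2],R2)
    print("contact",manip.move_linear([*D,.028],.08,contact_N=8)); st()
    manip.command_gripper(.45); manip.move_linear([*D,.2],.15); return True
E
python3 - <<'E'
from tools import *
for lane in (-.087,-.029):
    L=loose(); print([(h[0].round(3).tolist(),np.degrees(h[1]).round()) for h in L])
    ok=store(L[-1],lane); manip.movej(HOME)
    if not ok: break
d=imaging.camera("top"); cv2.imwrite("pics/top3.png",cv2.resize(d["color"][130:300,120:400],None,fx=2.85,fy=2.85,interpolation=cv2.INTER_CUBIC))
st()
E
```

```text
[([0.589, -0.354], np.float32(71.0)), ([0.484, -0.345], np.float32(111.0)), ([0.501, -0.17], np.float32(111.0)), ([0.608, -0.167], np.float32(75.0))]
contact True
t 51.2 pos [0.53  0.044 0.082] gap 0.26 gf 25.0 F [ 0.3  0.2 -1.6]
[([0.589, -0.354], np.float32(70.0)), ([0.484, -0.346], np.float32(110.0)), ([0.501, -0.169], np.float32(113.0))]
contact True
t 63.3 pos [0.537 0.102 0.083] gap 0.261 gf 25.0 F [-0.3 -0.1 -0.8]
t 67.4 pos [ 0.172 -0.549  0.214] gap 0.451 gf 0.0 F [0.7 0.4 0.8]
```

View pics/top3.png

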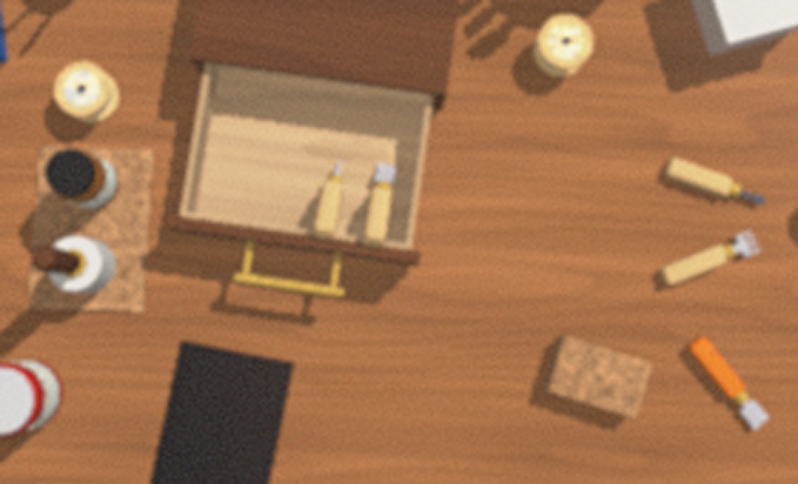

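Both the awl (330,205) and the creaser (378,205) are inside the drawer. They dropped slightly early because the handle end touched the front wall, so I'll shift the placing point 22 mm back for the other two.

```bash
sed -i 's/\.120\*ex/.142*ex/' tools.py; python3 - <<'E'
from tools import *
for lane in (.029,.087):
    L=loose(); print([(h[0].round(3).tolist(),np.degrees(h[1]).round()) for h in L])
    ok=store(L[-1],lane); manip.movej(HOME)
    if not ok: break
d=imaging.camera("top"); cv2.imwrite("pics/top4.png",cv2.resize(d["color"][130:300,120:400],None,fx=2.85,fy=2.85,interpolation=cv2.INTER_CUBIC))
st()
E
```

```text
[([0.589, -0.354], np.float32(73.0)), ([0.484, -0.346], np.float32(111.0))]
contact False
t 77.1 pos [0.566 0.157 0.028] gap 0.263 gf 25.0 F [-0.3 -0.2 -0.8]
[([0.59, -0.354], np.float32(73.0))]
contact False
t 91.5 pos [0.573 0.214 0.028] gap 0.261 gf 25.0 F [-0.4 -0.  -0.2]
t 96.4 pos [ 0.172 -0.549  0.214] gap 0.448 gf 0.0 F [-0.6  0.2 -0.2]
```

View pics/top4.png

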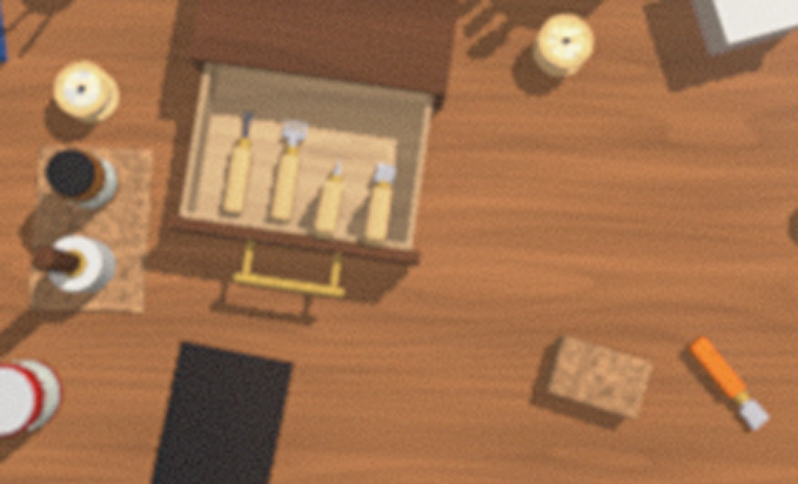

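All four tools are in the drawer, but the awl and creaser handles look short (about 50 px against 63), so they may be leaning on the front wall. I'll check in the scene camera.

```bash
python3 - <<'E'
from h import *
d=imaging.camera("scene"); cv2.imwrite("pics/scene4.png",cv2.resize(d["color"][130:250,220:360],None,fx=5,fy=5,interpolation=cv2.INTER_CUBIC))
E
```

```text
(no output)
```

View pics/scene4.png

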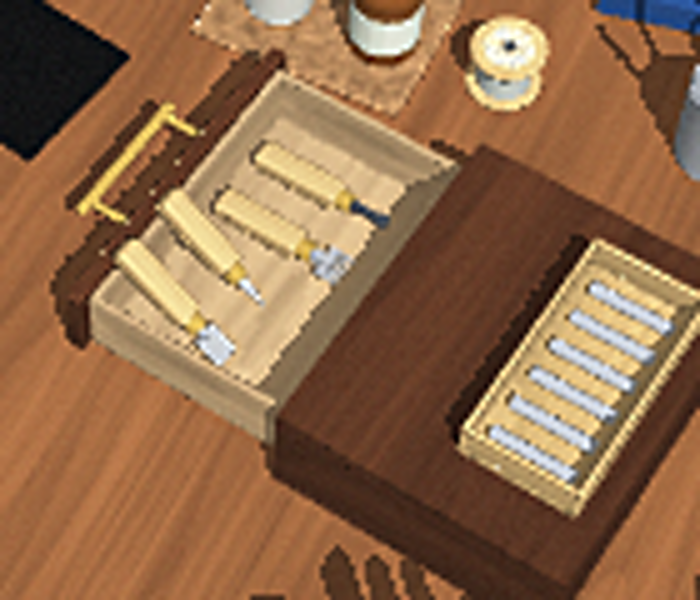

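The awl (205,235) and creaser (160,285) are propped on the front wall. I'll regrip each, move it 45 mm back, and let it lie flat.

```bash
python3 - <<'E'
from tools import *
cam=imaging.camera("top")
for px in ((379,214),(331,208)):
    p=at_z(np.array(px)/2.85+[120,130],cam,.062); r=p-[.441,.143]; print("drawer coords from bar",r@ex,r@ey)
    R=best([*p,.2],yaw+np.pi/2)
    manip.command_gripper(.45,25); manip.reach([*p,.2],R)
    print(manip.move_linear([*p,.042],.08,contact_N=8)); manip.command_gripper(0,25); s=st()
    z=s["ee_pos"][2]
    if not .2<s["finger_gap"]<.36: print("bad"); manip.command_gripper(.45); manip.move_linear([*p,.2],.12); break
    manip.move_linear([*p,z+.02],.06); q=p+.045*ex
    manip.move_linear([*q,z+.02],.06); print(manip.move_linear([*q,z+.003],.05,contact_N=6))
    manip.command_gripper(.45); manip.move_linear([*q,.2],.12)
manip.movej(HOME); st()
a=imaging.camera("scene")["color"][130:250,220:360]; b=imaging.camera("top")["color"][145:235,175:280]
cv2.imwrite("pics/mix5.png",np.hstack([cv2.resize(a,(400,343)),cv2.resize(b,(400,343))]))
E
```

```text
drawer coords from bar 0.0978794100202248 -0.09050015027200854
False
t 101.7 pos [0.527 0.041 0.042] gap 0.256 gf 25.0 F [0.6 0.2 0.8]
False
drawer coords from bar 0.09645487626609683 -0.03380165383076825
False
t 108.6 pos [0.533 0.098 0.042] gap 0.265 gf 25.0 F [ 0.5 -0.   1.4]
False
t 115.0 pos [ 0.172 -0.549  0.214] gap 0.45 gf 0.0 F [-0.2  0.2  0.3]
```

View pics/mix5.png

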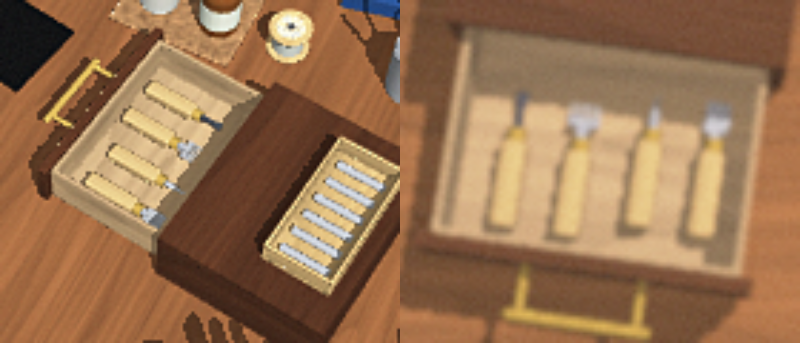

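All four now lie flat and parallel in the drawer. Time to shut it.

```bash
python3 - <<'E'
from tools import *
b=np.array([.441,.143]); R=best([*b,.2],yaw)
manip.command_gripper(.5,25); manip.reach([*b,.2],R); print(manip.move_linear([*b,.043],.1,contact_N=15))
manip.command_gripper(0,25); st()
e=b+.165*ex; print(manip.move_linear([*e,.043],.08,contact_N=40)); st()
e=b+.190*ex; print(manip.move_linear([*e,.043],.02,contact_N=20)); s=st()
print("travel",(s["ee_pos"][:2]-b)@ex)
manip.command_gripper(.5); st(); manip.move_linear([*s["ee_pos"][:2],.2],.12); manip.movej(HOME)
a=imaging.camera("scene")["color"][80:250,200:370]; d=imaging.camera("top"); b=d["color"][90:260,110:280]
print([(at_z(r["at"],d,.062).round(3).tolist(),round(r["confidence"],2)) for r in spot_point("drawer_handle","top")][:2])
cv2.imwrite("pics/mix6.png",np.hstack([cv2.resize(a,(400,400)),cv2.resize(b,(400,400))])); st()
E
```

```text
False
t 120.4 pos [0.441 0.143 0.043] gap 0.113 gf 25.0 F [-0.4  0.3  0.6]
False
t 122.7 pos [0.606 0.123 0.043] gap 0.114 gf 25.0 F [0.6 5.4 0.6]
True
t 123.6 pos [0.621 0.122 0.043] gap 0.113 gf 25.0 F [-0.2  0.1  4.4]
travel 0.18103416876263026
t 124.3 pos [0.62  0.123 0.043] gap 0.5 gf 0.0 F [0.2 0.2 0.5]
[([0.622, 0.117], 0.8)]
t 128.8 pos [ 0.172 -0.549  0.214] gap 0.508 gf 0.0 F [ 0.6 -0.1  0.3]
```

View pics/mix6.png

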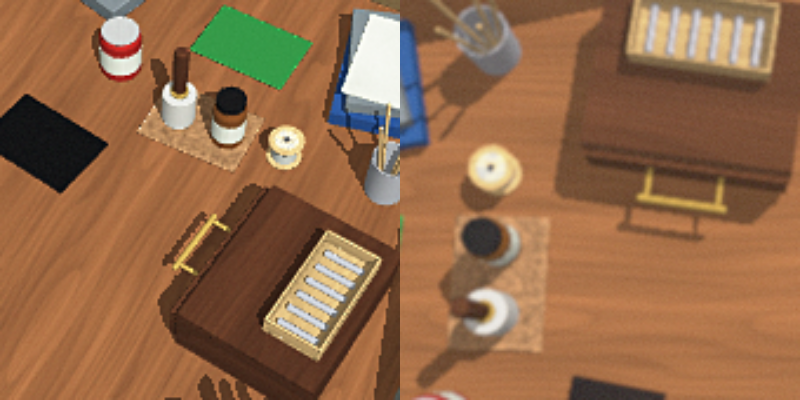

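The drawer has stopped hard at its end and the light gap along its top edge is gone. The jar and maul stand upright on the cork mat, at (488,240) and (490,310).

```bash
python3 -c "
from rig import manip
print(manip.finish_job())"
```

```text
the job is handed in; nothing more can be done
None
```

I handed the job in: the jar and maul stand upright on the cork mat, all four wooden-handled tools lie flat in the drawer, and the drawer is shut against its stop. The clock read about 129 s of the 210 s allowed, and no verdict came back.

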